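Read a batch of housings at the code reader

TASK

Read the waiting batch at the code reader: turn its light dial to the green mark, stand every housing from the blue mat upright in a white ring of its own with the code label squarely facing the reader's window, and once the dial and all housings are so, press the red button fully down. Then stand all the housings upright in the grey tray and turn the dial back to zero. Leave the screwdriver, tape roll and bottle alone.

Things in the scene. Friction and masses are not known exactly. Their poses are not given: they have to be found in the camera images.
- reader: fixed code-reading station. Origin: underside of its dark grey plate (160 x 350 x 4 mm), under the middle of the row of rings; x towards the reader cabinet, y along the rings, z up. Four white rings lie at y = +126, +42, -42, -126 mm. Blue cabinet 105 (x) x 320 (y) x 120 mm high; its front face, with the black window, is at x = +115 mm and looks to -x, at the rings
- place1 (a point): centre of the first white ring (inner diameter 75 mm, only painted) on the plate's top, 4 mm over the bench; a housing (60 mm) stands inside it. Axes as the reader's
- place2 (a point): centre of the second ring, likewise
- place3 (a point): centre of the third ring, likewise
- place4 (a point): centre of the fourth ring, likewise
- dial (a joint): the reader's light dial, on top of the cabinet at reader x = 167.5, y = +85 mm: value in rad, 0 = zero (the long red tick, an end stop), growing clockwise seen from above, up to 4.71. Turns with light friction (0.03 N m) and stays where it is left
- dial_grip (a point): grip point of the dial, on its vertical axis, 153 mm over the bench. Grip: an upright black bar 50 mm long (along this point's x axis, the way the white pointer points), 14 mm thick, its top 160 mm over the bench, on a 54 mm disc whose top is at 130 mm. At dial value v the x axis points 3/4 pi - v from the reader's x axis (counter-clockwise from above)
- dial_pointer (a point): the point on the white scale that the white pointer points at, 36 mm from the dial's axis
- mark (a joint): where on the scale the green marker sits, in the dial's own values (rad): the dial is on the mark when its value equals this. The marker cannot be moved
- mark_tip (a point): inner tip of the green marker on the scale, 36 mm from the dial's axis, in line with the pointer when the dial is on the mark
- read (a joint): the red read button, at reader x = 167.5, y = -90 mm: travel in m, 0 = up, 0.006 = fully down (5 N); it springs back
- read_top (a point): centre of the top of the red button, 36 mm diameter, 138 mm over the bench, in a yellow housing of 52 mm diameter
- tray: grey open tray for read housings, 210 x 210 mm outside, 30 mm high, walls and floor 4 mm, fixed, on the left or the right of the reader (the mat with the waiting housings is on the other side). Origin: centre of its underside; x and y along its sides
- housing1: one of up to four like housings (may be absent), waiting on a blue mat 3 mm thick: a cylinder 60 mm in diameter, 80 mm high, about 0.4 kg, steel foot (bottom-heavy, centre of mass 27 mm up), aluminium shell, black top. Origin: centre of its underside; z up its axis; x towards the middle of its white code label. A yellow line on the top face and down the rim also marks the label's side
- housing1_code (a point): the middle of its code label, 30 mm from the axis, 44 mm up
- housing2: another such housing, same axes (may be absent)
- housing2_code (a point): the middle of its code label
- housing3: another such housing, same axes (may be absent)
- housing3_code (a point): the middle of its code label
- housing4: another such housing, same axes (may be absent)
- housing4_code (a point): the middle of its code label
- driver: orange screwdriver 200 mm long, lying on the bench beyond the mat or tray; not part of the job
- taperoll: yellow roll of tape, 96 mm across, 25 mm high, lying on the bench; not part of the job
- cleaner: white cleaner bottle with red cap, 62 mm in diameter, 150 mm high, standing behind the reader; not part of the job

How it is judged:
By the outcome, as a careful person would: the job done as asked, in the order asked, and still so for the second after the job is handed in, with the robot touching nothing.
Of housing1, housing2, housing3, housing4 only 3 to 4 are there at a start; the rules pass over those that are not, and their reading is None.
At some moment in a run one of housing1, housing2, housing3, housing4 may be knocked a few centimetres aside while the robot is not near it.
It also fails if it takes over 210 s, if anything falls off the work surface, if the arm or the gripper's body presses on something with over 40 N, if the wrist force passes 120 N, or if a joint passes its speed limit or range.

ROBOT

A 6-joint arm with a two-finger parallel gripper is mounted at the origin on the work surface. World frame = base frame: x ahead of the robot, y to its left, z up, the work surface at z = 0. Lengths are in m, angles in rad, forces in N, time in s.
With the tool pointing down it reaches from about 0.425 to 0.925 m from the base axis. Payload 12.5 kg.
Tool frame: the origin (TCP) lies on the centre line of the jaws, within the pads' length; the fingertips stand finger_overhang ahead of it and the grasp point (between the pads) lies 6 mm ahead of it (finger_overhang is the distance from the TCP to the fingertips, in m); z points along the fingers, x is the direction in which the jaws open and shut, and the axes are right-handed (so a half turn about z gives the same grasp; the last joint's range is limited). The gripper opens to 85 mm and grips with 20 to 120 N. Pads are 22 mm wide; open, the fingers measure 114 mm over their backs; the gripper's body (76 mm by 85 mm) begins 54 mm behind the grasp point. The pads swing forward as they close: fully open they stand 13 mm farther back than shut.
Start: joints at [1.132, 0.491, 1.559, -0, 1.092, -0.106], TCP at [0.204, 0.591, 0.256] pointing down, gripper open.
Joint ranges: [-3.1, 3.1], [-0.84, 2.19], [0.05, 2.79], [-1.13, 4.28], [0.06, 2.93], [-2.69, 2.69]. Speed limits (rad/s): [2.22, 2.22, 2.79, 3.14, 3.14, 3.14].

INTERFACE

Orientations are given as a 3x3 rotation matrix whose columns are the frame's x, y, z axes.
In Python, from plant import reach, line_to, set_joints, open_jaws, grab, wait, inverse_kinematics, get_image, PlanningError, close_job, read_time, read_q, read_joint_vel, read_joint_torque, read_position, read_tool_rot, read_contact_force, read_ft_torque, read_grip_width, finger_overhang gives the robot as it stands. Calls block until the motion is done:
- reach(position, orientation): joint-space move of the TCP to a pose.
- line_to(position, velocity=0.15, rotation=None): straight line of the TCP; rotation=None keeps the orientation; velocity is the mean speed in m/s.
- set_joints(angles): joint-space move.
- open_jaws() and grab(force=None): open the fingers fully, or close them until they stop; force is the grip in N (None keeps the last).
- wait(seconds).
- inverse_kinematics(position, orientation): joint angles nearest the present ones, or None.
- get_image(name): name is "scene" or "top" or "wrist"; returns a dict with "pixels" (400x640x3 uint8, red, green, blue), "fx", "fy", "cx", "cy" (pixels), "xyz" and "attitude" of the camera in the world. Camera axes: x right, y up, looking along -z (the intrinsics and any distortion apply to the point x, -y, -z); pixel columns grow to the right and rows downward; lengths in m; the calibration is good to about 2 mm. The wrist camera is an equidistant fisheye: a pixel r from the principal point sees the ray r / f radians off the axis. A picture is of the moment at which its call begins. There is no depth.
A pose or a line that the arm cannot do raises PlanningError and nothing moves.
- close_job(): hands the job in, once; it reports no verdict.
Readings, each from a call of its own:
- read_time(): time.
- read_q(): joint angles.
- read_joint_vel(): joint speeds.
- read_joint_torque(): joint torques, N m.
- read_position(): TCP position.
- read_tool_rot(): TCP orientation.
- read_contact_force(): force on the tool from outside, world axes, zero at the start.
- read_ft_torque(): the same for the moment, N m.
- read_grip_width(): finger opening in m.
Only numpy, scipy, OpenCV 4.12 (cv2) and the standard library are available. Lean on these libraries where they do the work, as an engineer would, in place of code of your own. Each camera call takes 0.05 s, during which the arm holds its last target.

## Working session

There is one attempt and no reset: what is moved stays moved. The work goes in short steps, each a Python script; the robot and the scene stay as the last script left them, time stands still between calls to the robot, and variables do not carry over. Pictures are saved under pics/ and viewed, and the job is handed in when it is done.

```bash
ls; mkdir -p pics; python3 - <<'E'
from plant import *
import cv2,numpy as np
for n in ["scene","top","wrist"]:
    d=get_image(n); cv2.imwrite(f"pics/{n}0.png",d["pixels"][:,:,::-1])
    print(n,d["fx"],d["fy"],d["cx"],d["cy"],np.round(d["xyz"],4),np.round(d["attitude"],4).tolist(),[k for k in d])
print(finger_overhang if not callable(finger_overhang) else finger_overhang(),read_time(),read_grip_width(),read_tool_rot())
E
```

```text
pics
scene 448.35687875450054 448.35687875450054 326.6457216400667 202.05779328881138 [ 1.4983 -0.5495  0.8476] [[0.5292, -0.4702, 0.7062], [0.8483, 0.3112, -0.4285], [-0.0183, 0.8259, 0.5636]] ['pixels', 'fx', 'fy', 'cx', 'cy', 'xyz', 'attitude']
top 433.7873288292412 433.7873288292412 315.9530579473413 203.41348433467607 [ 5.3690e-01 -1.2000e-03  1.3532e+00] [[0.007, 0.9987, -0.0512], [-1.0, 0.0071, 0.002], [0.0024, 0.0512, 0.9987]] ['pixels', 'fx', 'fy', 'cx', 'cy', 'xyz', 'attitude']
wrist 309.70691628693146 309.70691628693146 318.4235200243943 195.86182214334903 [0.1351 0.615  0.3731] [[0.3261, -0.9056, -0.2712], [0.9453, 0.3118, 0.0955], [-0.0019, -0.2875, 0.9578]] ['pixels', 'fx', 'fy', 'cx', 'cy', 'xyz', 'attitude']
0.025 0.15 0.08536055490756715 [[ 3.26651852e-01  9.45144673e-01 -3.37925132e-04]
 [ 9.45144387e-01 -3.26652018e-01 -7.39920448e-04]
 [-8.09715796e-04 -7.76916574e-05 -9.99999669e-01]]
```

View pics/top0.png

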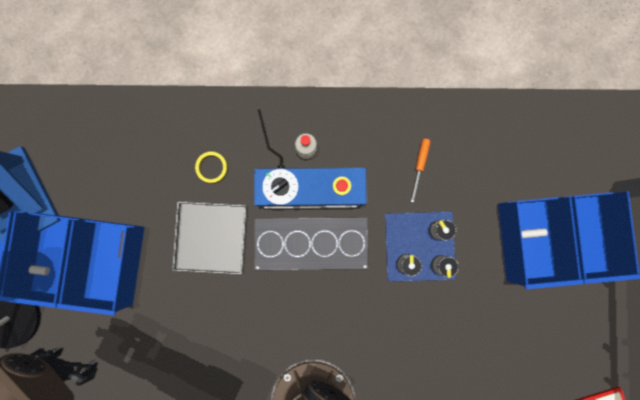

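View pics/scene0.png

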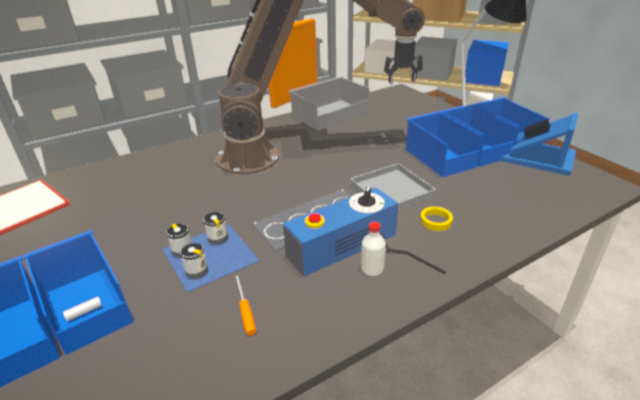

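View pics/wrist0.png

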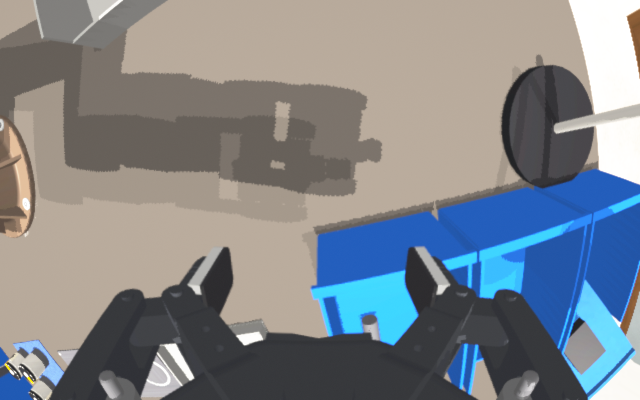

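The top view shows three housings at about (444,230), (409,265) and (447,267). The reader plate is centred near (311,244), the tray near (210,238) and the dial at (281,187). I'll write helpers and enlarge crops next.

```bash
cat > h.py <<'E'
from plant import *
import numpy as np,cv2
def shot(name,fn=None):
    d=get_image(name); d["name"]=name
    if fn: cv2.imwrite(f"pics/{fn}.png",d["pixels"][:,:,::-1])
    np.savez(f"pics/{fn or name}.npz",**d); return d
def load(fn):
    z=np.load(f"pics/{fn}.npz"); return {k:(z[k] if z[k].ndim else z[k].item()) for k in z}
def ray(d,u,v):
    a=(u-d["cx"])/d["fx"]; b=(v-d["cy"])/d["fy"]
    if d["name"]=="wrist":
        r=np.hypot(a,b); s=np.sin(r)/r if r>1e-9 else 1
        c=np.array([a*s,-b*s,-np.cos(r)])
    else: c=np.array([a,-b,-1.])
    return np.array(d["attitude"])@c
def pt(d,u,v,z):
    w=ray(d,u,v); p=np.array(d["xyz"]); return p+w*(z-p[2])/w[2]
def proj(d,P):
    c=np.array(d["attitude"]).T@(np.array(P)-d["xyz"]); x,y,z=c[0],-c[1],-c[2]
    if d["name"]=="wrist":
        r=np.hypot(x,y); t=np.arctan2(r,z); s=t/r if r>1e-9 else 1/z
        return np.array([d["cx"]+d["fx"]*x*s,d["cy"]+d["fy"]*y*s])
    return np.array([d["cx"]+d["fx"]*x/z,d["cy"]+d["fy"]*y/z])
def crop(fn,out,u0,v0,w,h,s,d=None):
    im=cv2.imread(f"pics/{fn}.png")[v0:v0+h,u0:u0+w]
    cv2.imwrite(f"pics/{out}.png",cv2.resize(im,None,fx=s,fy=s,interpolation=cv2.INTER_CUBIC))
def down(th):
    # tool x (jaw axis) at angle th from world x, z down
    c,s=np.cos(th),np.sin(th)
    return np.array([[c,s,0],[s,-c,0],[0,0,-1.]])
E
python3 - <<'E'
from h import *
d=shot("top","t1")
for n,u,v,z in [("plate TL",256,219,.004),("TR",368,219,.004),("BL",254,269,.004),("BR",367,270,.004),("dial",281,187,.16),("btn",342,185,.138),("h a",444,229,.083),("h b",410,264,.083),("h c",447,266,.083),("tray",210,238,.004)]:
    print(n,np.round(pt(d,u,v,z),3))
crop("t1","c1",245,140,135,135,5); crop("t1","c2",380,205,85,85,7);crop("t1","c3",165,190,90,90,6)
E
```

```text
plate TL [0.556 0.182 0.004]
TR [ 0.559 -0.166  0.004]
BL [0.402 0.186 0.004]
BR [ 0.401 -0.163  0.004]
dial [0.643 0.093 0.16 ]
btn [ 0.652 -0.077  0.138]
h a [ 0.53  -0.379  0.083]
h b [ 0.427 -0.279  0.083]
h c [ 0.422 -0.387  0.083]
tray [0.496 0.324 0.004]
```

View pics/c1.png

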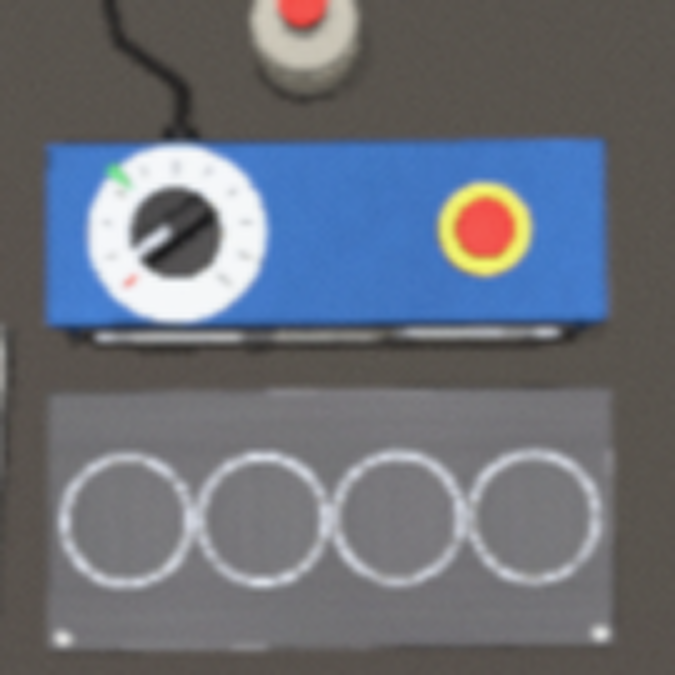

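View pics/c2.png

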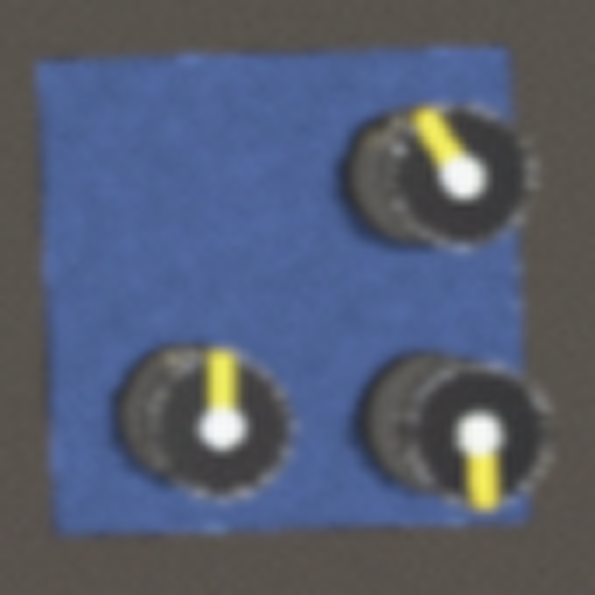

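View pics/c3.png

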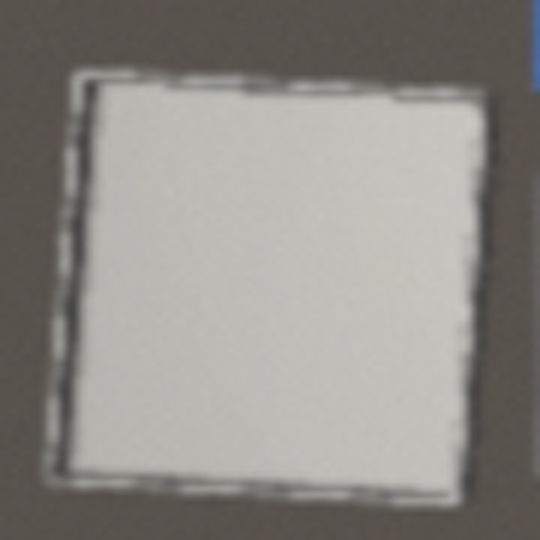

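```bash
python3 - <<'E'
from h import *
for th in [np.pi/2,-np.pi/2]:
    for p in [(.56,-.33,.25),(.56,.01,.25),(.5,0.01,.28),(.46,-.33,.25)]:
        print(th,p,inverse_kinematics(p,down(th)))
reach((.56,-.33,.25),down(np.pi/2)); shot("wrist","w1")
print(read_time())
E
```

```text
1.5707963267948966 (0.56, -0.33, 0.25) [-6.34063208e-01  5.32803928e-01  1.50051168e+00 -4.44089210e-16
  1.10827704e+00 -2.20485953e+00]
1.5707963267948966 (0.56, 0.01, 0.25) [-1.00077751e-01  4.05613741e-01  1.72780744e+00 -4.44089210e-16
  1.00817147e+00 -1.67087408e+00]
1.5707963267948966 (0.5, 0.01, 0.28) [-1.12160684e-01  2.87059371e-01  1.82680190e+00 -4.44089210e-16
  1.02773138e+00 -1.68295701e+00]
1.5707963267948966 (0.46, -0.33, 0.25) [-7.38972307e-01  4.14043703e-01  1.71332082e+00 -4.44089210e-16
  1.01422813e+00 -2.30976863e+00]
-1.5707963267948966 (0.56, -0.33, 0.25) [-6.34063208e-01  5.32803928e-01  1.50051168e+00 -4.44089210e-16
  1.10827704e+00  9.36733119e-01]
-1.5707963267948966 (0.56, 0.01, 0.25) [-1.00077751e-01  4.05613741e-01  1.72780744e+00 -4.44089210e-16
  1.00817147e+00  1.47071858e+00]
-1.5707963267948966 (0.5, 0.01, 0.28) [-1.12160684e-01  2.87059371e-01  1.82680190e+00 -4.44089210e-16
  1.02773138e+00  1.45863564e+00]
-1.5707963267948966 (0.46, -0.33, 0.25) [-7.38972307e-01  4.14043703e-01  1.71332082e+00 -4.44089210e-16
  1.01422813e+00  8.31824020e-01]
3.6917
```

View pics/w1.png

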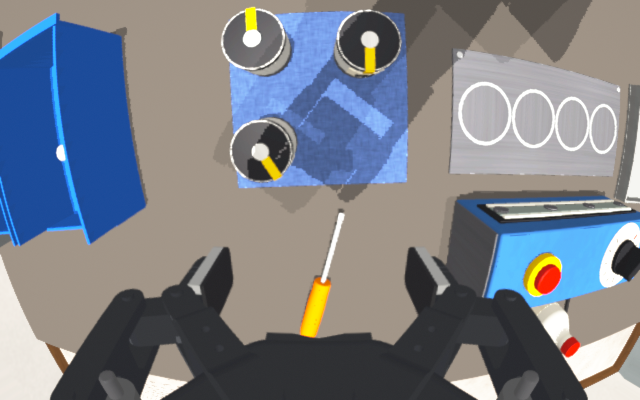

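The wrist view shows the housing top centres near (260,152), (370,39) and (251,38), each with its yellow line. I'll do a reader view next.

```bash
python3 - <<'E'
from h import *
reach((.5,.03,.27),down(-np.pi/2)); shot("wrist","w2")
print(read_time())
d=load("w1")
for n,u,v in [("a",260,152),("a_edge",278,179),("b",370,39),("b_e",370,71),("c",251,38),("c_e",250,9)]: print(n,np.round(pt(d,u,v,.083),4))
crop("w1","c4",215,0,200,190,4)
E
```

```text
6.8417
a [ 0.5298 -0.3839  0.083 ]
a_edge [ 0.5559 -0.3676  0.083 ]
b [ 0.4238 -0.2826  0.083 ]
b_e [ 0.4543 -0.2826  0.083 ]
c [ 0.422 -0.391  0.083]
c_e [ 0.3928 -0.3925  0.083 ]
```

View pics/w2.png

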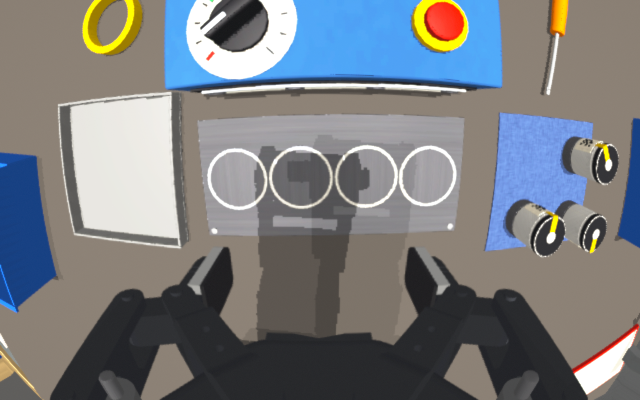

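View pics/c4.png

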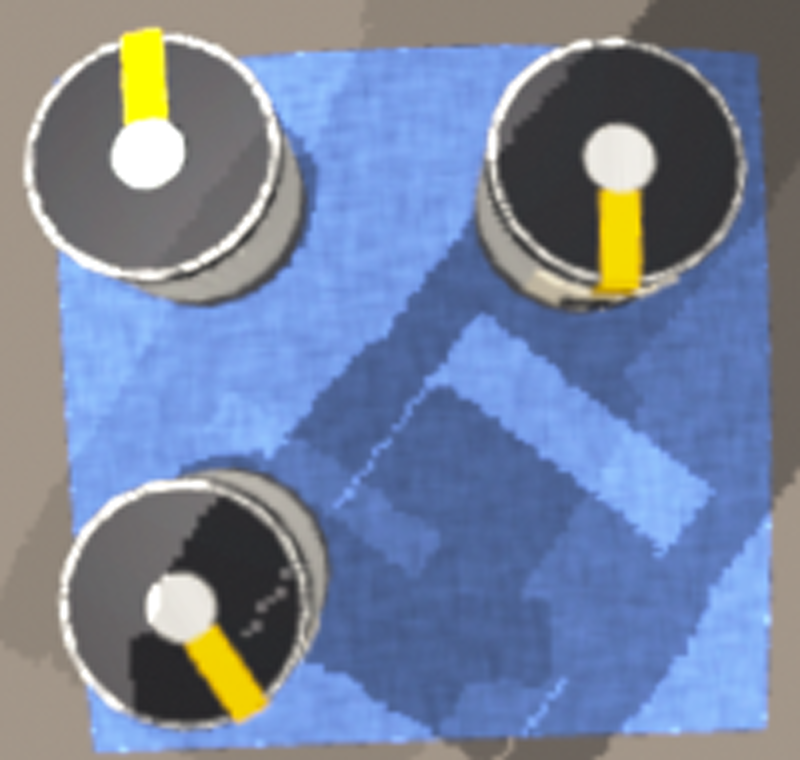

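```bash
python3 - <<'E'
from h import *
d=load("t1")
for u,v in [(127,520),(263,519),(398,518),(533,517)]: print("top",np.round(pt(d,245+u/5,140+v/5,.004),4))
print("dial",pt(d,245+177/5,140+232/5,.13)," btn",pt(d,245+485/5,140+229/5,.138))
w=load("w2")
# ring fit: white pixels near
im=cv2.cvtColor(w["pixels"],cv2.COLOR_RGB2HSV)
C=[]
for u,v in [(237,179),(301,177),(366,177),(428,176)]:
    pts=[]
    for a in np.linspace(0,2*np.pi,90,endpoint=False):
        best=None
        for r in np.arange(22,36,.5):
            x=u+r*np.cos(a);y=v+r*np.sin(a)
            g=cv2.getRectSubPix(w["pixels"],(1,1),(float(x),float(y))).sum()
            if best is None or g>best[0]: best=(g,x,y)
        pts.append(pt(w,best[1],best[2],.004)[:2])
    pts=np.array(pts)
    for _ in range(4):
        A=np.c_[2*pts,np.ones(len(pts))]; s=np.linalg.lstsq(A,(pts**2).sum(1),rcond=None)[0]
        R=np.sqrt(s[2]+s[0]**2+s[1]**2); e=abs(np.hypot(*(pts-s[:2]).T)-R); pts=pts[e<max(.002,np.median(e)*2.5)]
    C.append(s[:2]); print(np.round(s[:2],4),round(R,4),len(pts))
C=np.array(C); dv=C[0]-C[3]; yaw=np.arctan2(-dv[0],dv[1]); print("reader",C.mean(0),np.degrees(yaw),np.linalg.norm(dv))
d=load("w1")
im=d["pixels"].astype(int)
m=(im[...,0]>200)&(im[...,1]>160)&(im[...,2]<80)
for n,u,v in [("a",260.2,151.8),("b",370,39.3),("c",252,38.3)]:
    ys,xs=np.nonzero(m); k=np.hypot(xs-u,ys-v)<29; P=np.array([pt(d,x,y,.083)[:2] for x,y in zip(xs[k],ys[k])])
    c=pt(d,u,v,.083)[:2]; mu=P.mean(0); ev=np.linalg.eigh(np.cov((P-mu).T))[1][:,1]
    if ev@(mu-c)<0: ev=-ev
    print(n,c,k.sum(),"yaw ctr",np.degrees(np.arctan2(*(mu-c)[::-1])),"pca",np.degrees(np.arctan2(*ev[::-1])))
crop("w2","c5",160,0,350,100,2)
E
```

```text
top [0.4791 0.1363 0.004 ]
top [0.4803 0.0521 0.004 ]
top [ 0.4815 -0.0316  0.004 ]
top [ 0.4827 -0.1153  0.004 ]
dial [0.64708309 0.09722441 0.13      ]  btn [ 0.64930136 -0.07654555  0.138     ]
[0.4808 0.1367] 0.0388 87
[0.4824 0.0528] 0.0388 88
[ 0.484  -0.0312] 0.0388 83
[ 0.4855 -0.1152] 0.0388 87
reader [0.48316546 0.01079879] 1.0521809538247808 0.2519404316928781
a [ 0.52961368 -0.38373239] 184 yaw ctr 32.41652420566998 pca 32.78810830537977
b [ 0.42410204 -0.28255754] 205 yaw ctr -1.4901718537198543 pca 0.20596672906749117
c [ 0.42235491 -0.39008579] 198 yaw ctr -174.90290009877435 pca -173.43942890780082
```

View pics/c5.png

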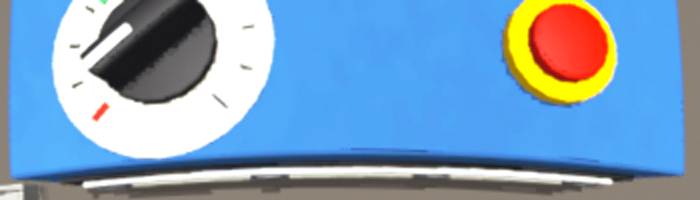

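```bash
python3 - <<'E'
from h import *
reach((.56,.098,.27),down(-np.pi/2)); d=shot("wrist","w3")
print(read_time(), proj(d,(.648,.098,.122)))
u,v=proj(d,(.648,.098,.122)).astype(int)
crop("w3","c6",u-75,max(v-75,0),150,150,5)
print(u-75,max(v-75,0))
E
```

```text
7.3417 [319.49999543  88.34075487]
244 13
```

View pics/c6.png

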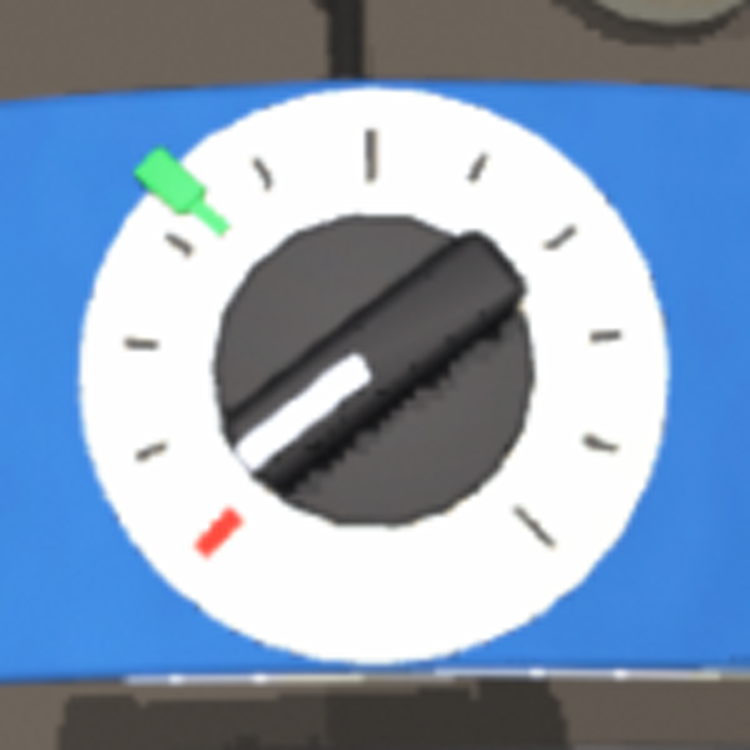

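```bash
python3 - <<'E'
from h import *
d=load("w3")
P=lambda u,v,z:pt(d,244+u/5+.0,13+v/5,z)[:2]
z=.121
c=P(373.5,374,z); print("c",c)
yaw=np.radians(1.05)
def val(a,b): w=np.array(b)-a; return (0.75*np.pi-(np.arctan2(w[1],w[0])-yaw))%(2*np.pi)
for n,u,v in [("greentip",224,230),("greenbody",160,165),("red",222,531),("mid",371,155),("end",535,527)]:
    p=P(u,v,z); print(n,val(c,p),np.linalg.norm(p-c))
a=P(365,368,.16);b=P(245,462,.16);print("pointer",a,b,val(a,b))
g=P(224,230,z);gb=P(160,165,z);print("green axis",val(g,gb))
E
```

```text
c [0.64851773 0.09866993]
greentip 1.5902729500870332 0.035701504771538786
greenbody 1.6031441662766244 0.051850462138368095
red 6.28179040347849 0.03717224829948664
mid 2.3614516637534058 0.03823897072964649
end 4.700308105742932 0.03788742971555634
pointer [0.64720783 0.0999637 ] [0.6335475  0.11728797] 0.13602984756120184
green axis 1.6315856978250198
```

Mark ≈ 1.595 and the dial currently reads ≈ 0.13, centred at (0.6485, 0.0988). Next I'll turn the dial.

```bash
cat >> h.py <<'E'
RY=np.radians(1.05); DC=np.array([.6485,.0988])
RC=np.array([.4825,.0108])
def rd(x,y): c,s=np.cos(RY),np.sin(RY); return RC+np.array([c*x-s*y,s*x+c*y])
def th_dial(v): return RY+.75*np.pi-v+np.pi/2
def pick_th(cands):
    # cands: list of lists of (pos,th); choose k maximizing q6 margin
    best=None
    for k in (-2,-1,0,1,2):
        m=9
        for p,t in cands:
            q=inverse_kinematics(p,down(t+k*np.pi))
            if q is None: m=-1;break
            m=min(m,2.69-abs(q[5]))
        if best is None or m>best[0]+1e-3: best=(m,k)
    return best
def turn(v0,v1):
    p=(*DC,.159)
    m,k=pick_th([(p,th_dial(v0)),(p,th_dial(v1))]); print("margin",m,k)
    reach((*DC,.25),down(th_dial(v0)+k*np.pi)); line_to(p,.1)
    grab(25); print("w",read_grip_width(),"F",read_contact_force())
    n=max(2,int(abs(v1-v0)/.4)+1)
    for v in np.linspace(v0,v1,n+1)[1:]: reach(p,down(th_dial(v)+k*np.pi))
    print("F",read_contact_force(),read_ft_torque(),"q6",read_q()[5])
    open_jaws(); line_to((*DC,.26),.15)
E
python3 - <<'E'
from h import *
turn(.13,1.595)
reach((.56,.098,.27),down(-np.pi/2)); d=shot("wrist","w4")
crop("w4","c7",244,13,150,150,5); print(read_time())
E
```

```text
margin 1.8481648059006135 -1
w 0.013254597745146124 F [2.76229648 2.56993306 1.00195523]
F [5.97406843 3.10947667 0.61671077] [ 0.72468884 -0.84170486 -0.04362533] q6 0.8384824535810139
15.1
```

View pics/c7.png

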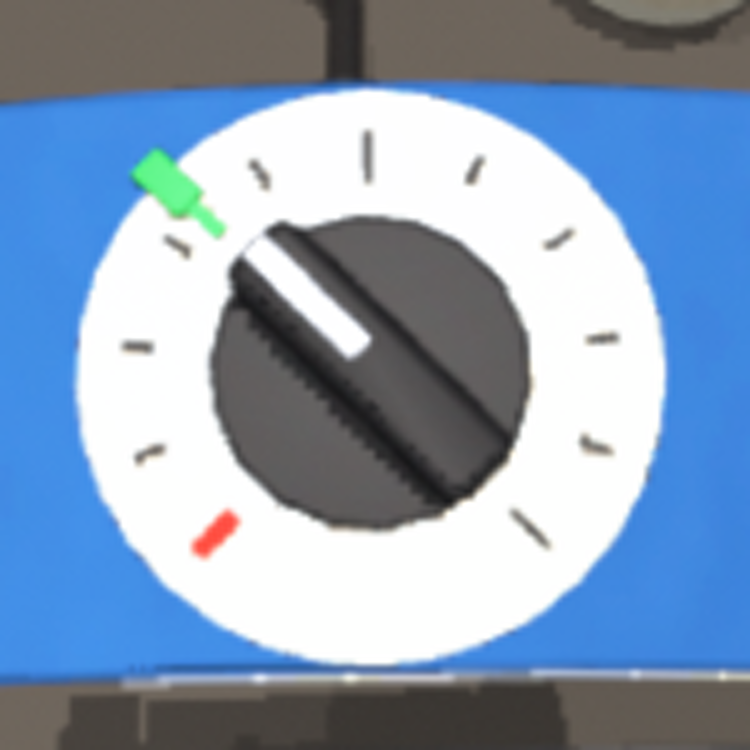

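```bash
python3 - <<'E'
from h import *
d=load("w4")
P=lambda u,v,z:pt(d,244+u/5,13+v/5,z)[:2]
def val(a,b): w=np.array(b)-a; return (0.75*np.pi-(np.arctan2(w[1],w[0])-RY))%(2*np.pi)
c=P(371,376.5,.121); print(c,"green",val(c,P(221,232,.121)),val(c,P(168,185,.121)),val(c,P(157,168,.121)))
# white pixels of pointer
im=d["pixels"].astype(int); m=np.zeros(im.shape[:2],bool)
for v in range(13,163):
  for u in range(244,394):
    x,y=(u-244)*5,(v-13)*5
    # stay within bar region
    if im[v,u].min()>190 and 243<=x<=385 and 228<=y<=370 and abs((x-306)-(y-296))<60: m[v,u]=1
ys,xs=np.nonzero(m); Q=np.array([pt(d,x,y,.16)[:2] for x,y in zip(xs,ys)]);mu=Q.mean(0)
ev=np.linalg.eigh(np.cov((Q-mu).T))[1][:,1]; ev*=np.sign(ev[1])
print(len(xs),mu,val([0,0],ev),val(DC,mu), [xs.min(),xs.max(),ys.min(),ys.max()])
im2=d["pixels"][...,:].astype(int); g=(im2[...,1]>150)&(im2[...,0]<120)&(im2[...,2]<150)
ys,xs=np.nonzero(g[13:163,244:394]);G=np.array([pt(d,x+244,y+13,.121)[:2] for x,y in zip(xs,ys)]);print("green mean",val(c,G.mean(0)),val(DC,G.mean(0)),len(G))
E
```

```text
[0.64839042 0.09856248] green 1.5896540215459223 1.5831021754856829 1.6000482521816877
195 [0.65892503 0.10856562] 1.5989468717007882 1.62176950175148 [np.int64(293), np.int64(317), np.int64(59), np.int64(83)]
green mean 1.5812563535127289 1.5830580151220717 84
```

Pointer and mark agree to about 0.015 rad. Next I'll move the housings into the rings, rechecking each pose before grasping.

```bash
cat >> h.py <<'E'
def locate(d,guess,z=.083,R=40):
    """refine housing centre (white cap) + yaw (yellow line) around world guess"""
    u,v=proj(d,(*guess[:2],z)); im=d["pixels"].astype(int)
    Y,X=np.mgrid[:400,:640]; near=np.hypot(X-u,Y-v)<R
    yl=near&(im[...,0]>150)&(im[...,1]>110)&(im[...,2]<90)
    wh=((im.min(2)>150)&(im.max(2)-im.min(2)<30)&near).astype(np.uint8)
    n,lab,st,ce=cv2.connectedComponentsWithStats(wh)
    c=[(abs(st[i,4]-st[i,2]*st[i,3]*.785)/st[i,4]+np.hypot(*(ce[i]-[u,v]))/30,i) for i in range(1,n) if st[i,4]>60 and st[i,2]<26 and st[i,3]<26]
    if not c or yl.sum()<40: return None
    cc=ce[min(c)[1]]; ys,xs=np.nonzero(yl); P=np.array([pt(d,x,y,z)[:2] for x,y in zip(xs,ys)])
    C=pt(d,*cc,z)[:2]; mu=P.mean(0); ev=np.linalg.eigh(np.cov((P-mu).T))[1][:,1]
    if ev@(mu-C)<0: ev=-ev
    a1=np.arctan2(*(mu-C)[::-1]); a2=np.arctan2(*ev[::-1]); df=(a2-a1+np.pi)%(2*np.pi)-np.pi
    return C,a1+df/2,np.degrees(df),int(yl.sum()),st[min(c)[1],4]
def matview(fn): 
    reach((.56,-.33,.25),down(np.pi/2)); return shot("wrist",fn)
def move(c,psi,dest,psid,zp,zd,hov=.22,dest_hov=None):
    """grasp housing at c,label yaw psi (jaw along label), set at dest with yaw psid. zp/zd: support heights"""
    p=(*c,.065+zp); q=(*dest,.0665+zd)
    m,k=pick_th([(p,psi),(q,psid)]); print("margin",round(m,2),k)
    reach((*c,hov),down(psi+k*np.pi)); line_to(p,.15); grab(45); w=read_grip_width(); print("w",w)
    if w<.05: raise SystemExit("no grasp")
    line_to((*c,hov),.2); print("w",read_grip_width(),"Fz",read_contact_force()[2])
    reach((*dest,hov),down(psid+k*np.pi)); line_to((q[0],q[1],q[2]+.02),.15); line_to(q,.05)
    print("Fz",read_contact_force()); open_jaws(); line_to((*dest,hov),.2)
E
python3 - <<'E'
from h import *
d=matview("w5")
for g in [(.5296,-.3837),(.4241,-.2826),(.4223,-.39)]: print(locate(d,g))
L=locate(d,(.4241,-.2826))
move(L[0],L[1],rd(0,.042),RY,.003,.004)
d=matview("w6"); print(read_time())
for g in [(.5296,-.3837),(.4223,-.39)]: print(locate(d,g))
E
```

```text
None
(array([ 0.42370257, -0.28304085]), np.float64(-0.014105207159059642), np.float64(-1.6764715735414997), 278, np.int32(223))
(array([ 0.42215262, -0.39046212]), np.float64(-3.062761847579384), np.float64(1.183212618828979), 234, np.int32(265))
margin 1.99 -2
w 0.05909159912049555
w 0.0590186966335112 Fz -3.183860510835512
Fz [ 0.49771023 -0.59860285 -2.28690092]
28.175
None
(array([ 0.42213708, -0.39054157]), np.float64(-3.070376393896476), np.float64(0.6572631277795747), 230, np.int32(267))
```

View pics/w6.png

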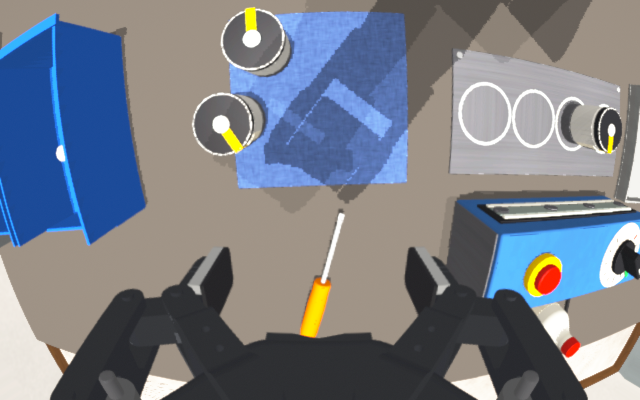

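Housing a was knocked to about (221,124) and now sits partly over the mat edge. I'll look closer.

```bash
python3 - <<'E'
from h import *
d=load("w6"); crop("w6","c8",180,0,120,170,4.5)
print(pt(d,221,124,.08))
for z in (.08,.083): print(locate(d,pt(d,221,124,z),z=z))
E
```

```text
[ 0.50182678 -0.42177198  0.08      ]
(array([ 0.50148692, -0.42238928]), np.float64(0.6144733416613045), np.float64(1.5539970617678054), 243, np.int32(254))
(array([ 0.50133678, -0.42141375]), np.float64(0.6144733416613126), np.float64(1.5539970617668384), 243, np.int32(254))
```

View pics/c8.png

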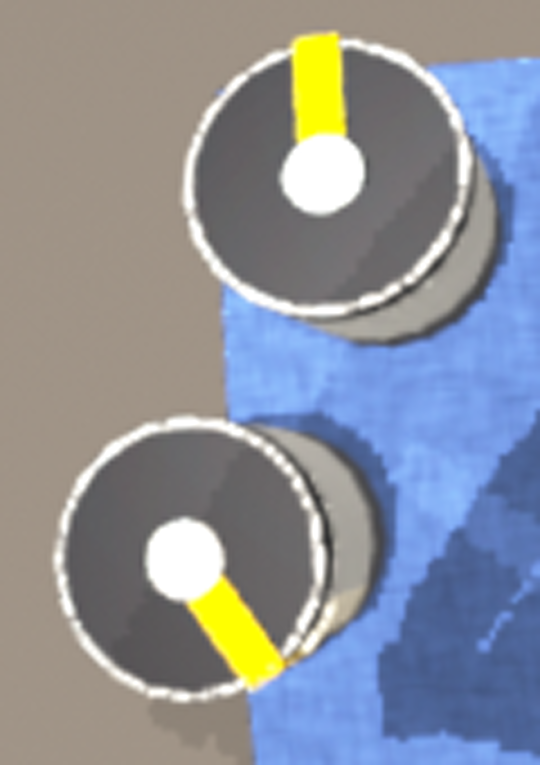

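```bash
python3 - <<'E'
from h import *
d=load("w6")
for c in [(.5013,-.4214),(.4221,-.3905)]:
    q=[proj(d,(c[0]+.03*np.cos(t),c[1]+.03*np.sin(t),.003)) for t in np.linspace(0,6.28,60)]
    q=(np.array(q)-[180,0])*4.5; print(q[:,0].max(),q[:,1].max())
    print("ctr",proj(d,(*c,.003)))
# mat edge world
for u,v in [(229,70),(234.5,150),(238,187)]: print(pt(d,u,v,.003))
E
```

```text
384.75031610687086 648.9104198964585
ctr [240.87053775 119.39311494]
501.0907529945674 347.16232647382776
ctr [265.7176473   52.31988417]
[ 0.4408007  -0.43501846  0.003     ]
[ 0.53814649 -0.43092438  0.003     ]
[ 0.58464644 -0.42929298  0.003     ]
```

Housing a is upright, with its base centre over the mat. I'll move a, then c.

```bash
python3 - <<'E'
from h import *
d=load("w6")
L=locate(d,pt(d,221,124,.083))
move(L[0],L[1],rd(0,-.042),RY,.003,.004)
d=matview("w7"); print(read_time())
L=locate(d,(.4223,-.39)); print(L)
if np.hypot(L[0][0]-.4223,L[0][1]+.39)<.005:
    move(L[0],L[1],rd(0,-.126),RY,.003,.004)
reach((.5,.0,.27),down(-np.pi/2)); d=shot("wrist","w8"); print(read_time())
for y in (.042,-.042,-.126): 
    L=locate(d,rd(0,y),z=.084); 
    if L: print(np.round((L[0]-rd(0,y))*1000,1),np.degrees(L[1]-RY),L[2:])
    else: print(L)
E
```

```text
margin 1.28 -2
w 0.05887625190742664
w 0.05924722830013303 Fz -4.263527316736605
Fz [-0.13657881  0.07797155 -4.56948958]
37.475
(array([ 0.42213396, -0.39053284]), np.float64(-3.068921526040631), np.float64(0.9275813643958654), 231, np.int32(266))
margin 0.48 -2
w 0.059128843075999964
w 0.05891021016565485 Fz -3.5859112456800224
Fz [ 0.18145128  0.67127389 -3.18225892]
50.2833
[-0.7  0.3] -1.3904216496280937 (np.float64(-3.1800296855924217), 226, np.int32(172))
[-0.3  0.5] -0.6148436006344649 (np.float64(1.7448984423413643), 228, np.int32(167))
[-0.1 -0.4] 3.5719479756179218 (np.float64(5.746034486450868), 206, np.int32(178))
```

View pics/w8.png

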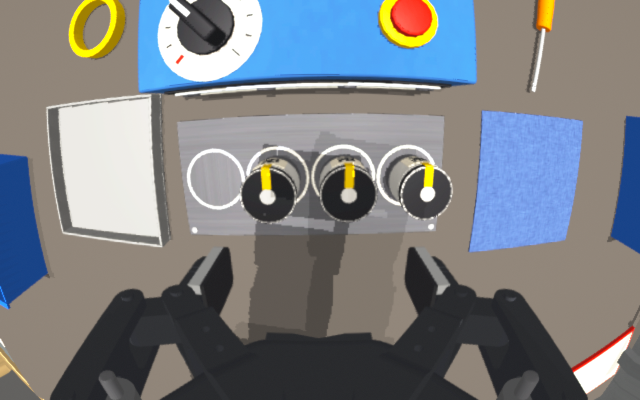

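```bash
python3 - <<'E'
from h import *
ims=[]
for i,y in enumerate((.042,-.042,-.126)):
    c=rd(0,y); reach((c[0]+.073,c[1],.2),down(np.pi/2)); d=shot("wrist",f"w9_{i}")
    L=locate(d,c,z=.084,R=55)
    u,v=proj(d,(*c,.084)); u=int(u);v=int(v); v0=max(v-60,0)
    im=cv2.imread(f"pics/w9_{i}.png")[v0:v0+110,u-55:u+55]; ims.append(cv2.resize(im,(264,264)))
    if L: print(np.round((L[0]-c)*1000,1),np.degrees(L[1]-RY),L[2:])
    else: print(None)
cv2.imwrite("pics/c9.png",np.hstack(ims)); print(read_time())
E
```

```text
[0.2 0.1] 1.0006565190783243 (np.float64(-0.9980025399917513), 357, np.int32(364))
[0.3 0.6] -0.8352121339973243 (np.float64(0.36302402605490147), 374, np.int32(374))
[ 0.1 -0. ] -0.22264567376840524 (np.float64(-1.266488520356357), 362, np.int32(367))
53.8667
```

View pics/c9.png

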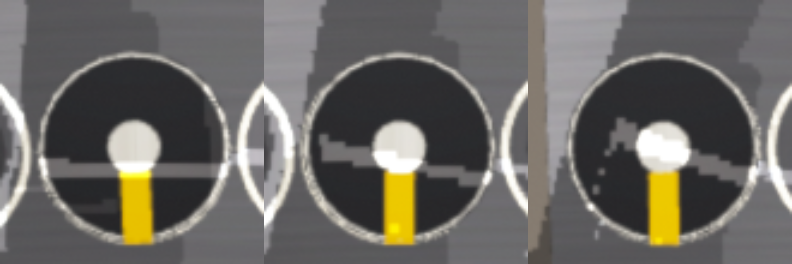

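All three housings are centred within 1 mm and facing within about 1°. The crops show the yellow lines pointing straight at the reader. Next I'll press the button.

```bash
python3 - <<'E'
from h import *
b=rd(.1675,-.09); print(b)
d=load("w8"); print(pt(d,411,15,.138))
reach((*b,.24),down(np.pi/2)); grab(25); f0=read_contact_force(); 
line_to((*b,.166),.12); 
z=.164
while z>.154:
    line_to((*b,z),.02); f=read_contact_force()[2]-f0[2]; print(round(z,4),round(read_position()[2],4),round(f,2))
    if f>11: break
    z-=.001
wait(.4); print(read_contact_force()-f0,read_position()); d=shot("scene","s2")
line_to((*b,.24),.12); shot("top","t2"); crop("s2","c10",240,160,200,130,4); print(read_time())
E
```

```text
[ 0.65162112 -0.07611546]
[ 0.65274774 -0.07530877  0.138     ]
0.164 0.1647 2.17
0.163 0.1633 3.0
0.162 0.1622 3.99
0.161 0.1612 4.18
0.16 0.161 10.42
0.159 0.1609 18.13
[-0.04239099 -0.29699317 18.00507643] [ 0.65193375 -0.07618994  0.16083428]
58.7417
```

View pics/c10.png

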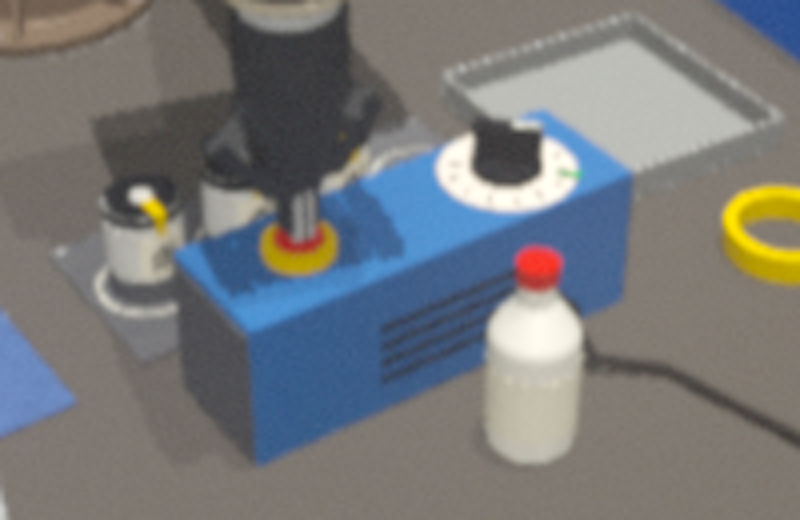

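The button stalled at its stop with 18 N, and the housings and dial are undisturbed. Next I'll find the tray pose and move the housings there.

```bash
python3 - <<'E'
from h import *
d=load("t1"); A=np.array([pt(d,165+u/6,190+v/6,.03)[:2] for u,v in [(75,73),(489,91),(462,503),(45,487)]])
print(A,A.mean(0),[np.linalg.norm(A[i]-A[(i+1)%4]) for i in range(4)])
e=A[0]-A[1]; yaw=np.arctan2(-e[0],e[1]); print(np.degrees(yaw))
T=A.mean(0); w=load("w8")
im=cv2.imread("pics/w8.png")
for a in A: im=cv2.circle(im,tuple(int(round(x)) for x in proj(w,(*a,.03))),2,(0,0,255),-1)
for x,y in [(-.05,-.05),(.05,-.05),(-.05,.05),(.05,.05)]:
    c,s=np.cos(yaw),np.sin(yaw); p=T+[c*x-s*y,s*x+c*y]; print(p); cv2.circle(im,tuple(int(round(q)) for q in proj(w,(*p,.004))),2,(0,255,0),-1)
cv2.imwrite("pics/c11.png",cv2.resize(im[80:260,20:260],None,fx=3,fy=3))
E
```

```text
[[0.60554139 0.41876904]
 [0.5978678  0.20808867]
 [0.38963334 0.21855216]
 [0.39623833 0.42902232]] [0.49732021 0.31860805] [np.float64(0.2108200743791004), np.float64(0.2084971878953632), np.float64(0.21057377620267168), np.float64(0.20955405412215156)]
-2.085955314829813
[0.44553341 0.27046112]
[0.54546714 0.26682124]
[0.44917328 0.37039485]
[0.54910702 0.36675498]
```

View pics/c11.png

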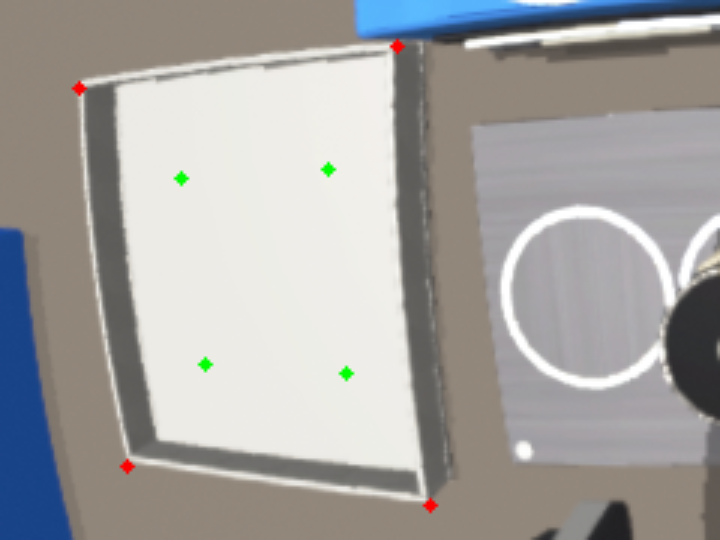

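View pics/t2.png

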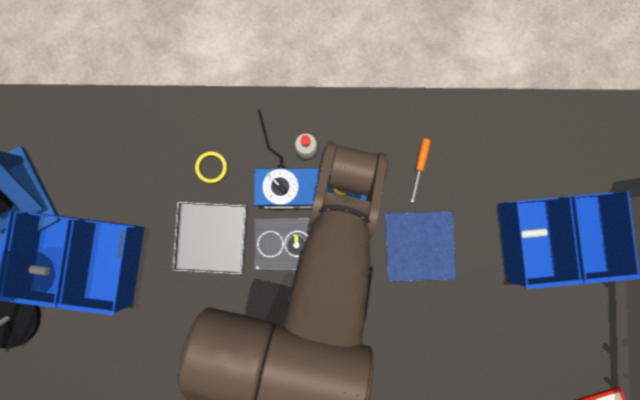

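```bash
python3 - <<'E'
from h import *
open_jaws()
for y,dst in [(.042,(.548,.366)),(-.042,(.449,.370)),(-.126,(.497,.268))]:
    c=rd(0,y)
    move(c,RY,np.array(dst),np.radians(-2.2),.004,.004)
    print(read_time())
turn(1.595,0.0)
reach((.56,.098,.27),down(-np.pi/2)); d=shot("wrist","w10")
crop("w10","c12",244,13,150,150,4); print(read_time())
reach((.5,.3,.3),down(-np.pi/2)); shot("wrist","w11")
E
```

```text
margin 2.16 -2
w 0.059045310459070924
w 0.05905056100648369 Fz -3.2901934247771445
Fz [ 1.0711115   0.58218677 -3.51700533]
67.55
margin 2.08 -2
w 0.059323484791706196
w 0.05870571916635393 Fz -3.733800720387804
Fz [ 0.22797004 -0.06013659 -3.83063501]
75.8083
margin 2.27 -2
w 0.05924581986519458
w 0.059398717922433446 Fz -3.595526908325108
Fz [-0.02601565  0.37517423 -3.65674595]
84.2917
margin 1.8481648059006135 -1
w 0.013331141451369218 F [ 0.41268521 -2.70200658  1.19332624]
F [ 5.07682672 -4.07325921  0.04469505] [-0.67498235 -0.7964631   0.01029107] q6 -0.7502783505754921
92.3917
```

View pics/c12.png

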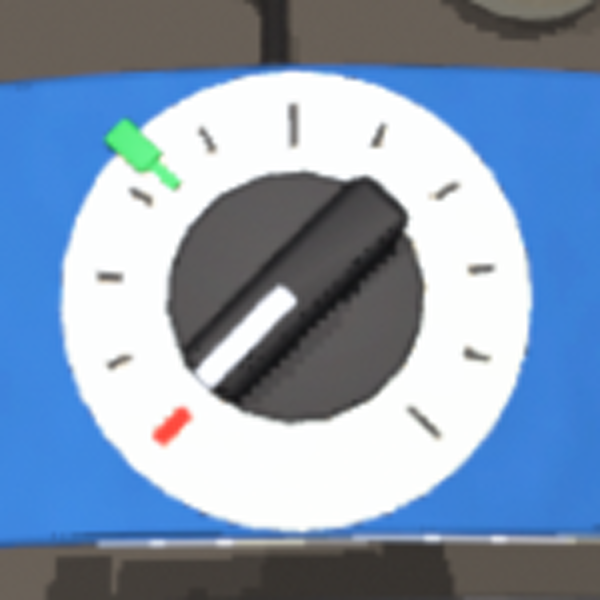

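View pics/w11.png

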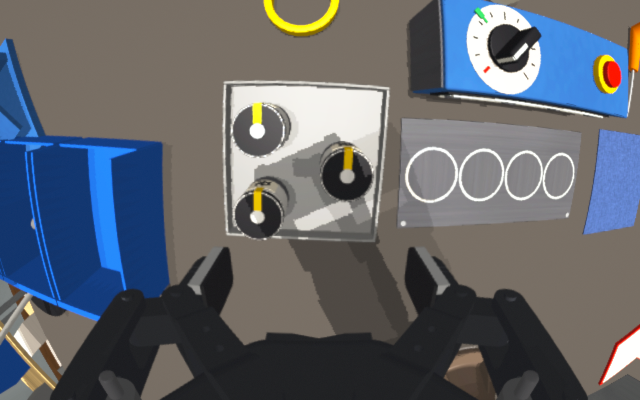

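```bash
python3 - <<'E'
from h import *
d=load("w10"); P=lambda u,v,z:pt(d,244+u/4,13+v/4,z)[:2]
w=P(205,383,.16)-P(285,295,.16); print("dial",0.75*np.pi-(np.arctan2(w[1],w[0])-RY))
shot("scene","s3"); crop("s3","c13",230,130,240,160,3.2)
E
```

```text
dial -0.032585213140538194
```

View pics/c13.png

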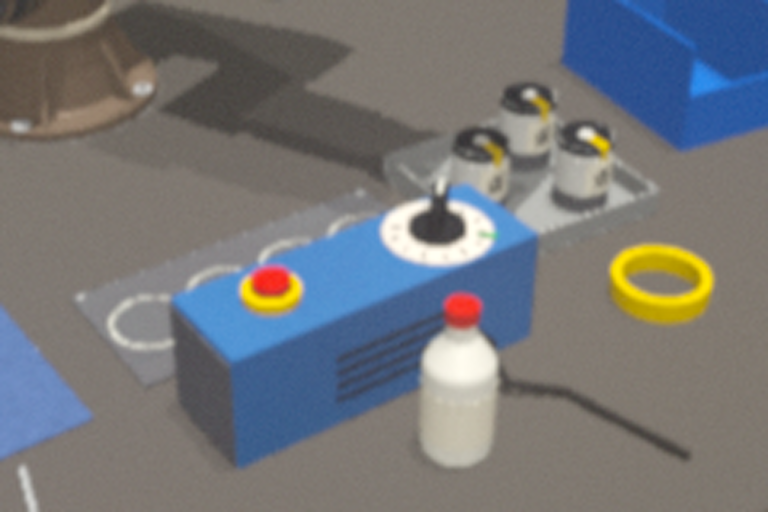

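The scene view shows all three housings upright in the tray, the rings empty, the button up, the pointer at zero, and the bottle and tape untouched. I'm handing the job in.

```bash
python3 -c "
from plant import *
print(read_time(),read_contact_force()); close_job()"
```

```text
93.35 [-0.1241374   0.07070489  0.02104123]
the job is handed in; nothing more can be done
```

The job is done and handed in at about 93 s. There were three housings, and all of them now stand upright in the grey tray, with the dial back at zero.

- **Dial to the mark:** I set it to 1.595 rad. The pointer measured about 1.60 against the green mark at about 1.59.
- **Knocked housing:** one housing was pushed aside on the mat partway through. I found its new position before grasping it.
- **Housings in the rings:** all three stood within 1 mm of their ring centres. Their labels faced the window to within about 1°, going by the yellow lines seen from above.
- **Button:** I pressed it until it stopped moving, with 18 N on it. The fingertips travelled less by the numbers than the 6 mm I expected, because contact had already begun before the first reading.
- **Final checks:** the last pictures show the housings upright in the tray, the button up, and the bottle and tape roll untouched. The screwdriver is only partly in those last views, but nothing went near it. My picture reading of the dial at the end was -0.03 rad; below zero isn't possible because of the end stop, so I take that as measurement error.

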